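Prop open the sanding case on its folding stay and put the sander away

TASK

Raise the lid of the wooden case and lock its folding stay, with the knee at the red knob pressed past straight onto its stop, so that the lid stays up unaided. Once it is locked, put the green hand sander away in the felt-lined bay of the case, flat on its base. Never let the lid fall or slam, and leave the tape roll in its own bay.

Things in the scene. Friction and masses are not known exactly. Their poses are not given: they have to be found in the camera images.
- lid_hinge (a point): Fixed point on the hinge axis of the plywood case, mid-width, 71 mm above the table, at the far upper edge. Its axes are the case's: x from the front of the case to its back (away from the robot at yaw 0), y left along the hinge, z up. The case is 190 deep (x), 340 wide (y), 70 high, 85 with its lid shut; walls and floor 8 thick; its middle is at x = -95 mm.
- lid (a joint): Lid angle, rad: 0 shut, grows as the lid is raised about the hinge axis; the folding stay lets it open to about 1.44. The lid weighs about 0.35 kg. Its stiff hinges hold it where it is left only above about 1.25; from lower down it falls shut.
- lid_handle (a point): Middle of the lid's dark bow handle: a round bar 10 mm thick, 110 long, parallel to the hinge, with a free gap of 31 mm to the lid's front edge; when shut 226 mm in front of the hinge axis and 7.5 mm above it. It turns with the lid. Held from above, fingers before and behind it, the bar can turn between them, so the tool may point down all the way up.
- stay_pivot (a point): Fixed pivot of the stay's lower arm on the inside of the case's right-hand (-y) wall: 110 mm in front of the hinge axis, 12 mm below it; axes as lid_hinge. The lower arm (58 mm) runs from here to the knee, the upper arm (79 mm) from the knee to the lid. Shut, both lie folded flat towards the front; as the lid rises the knee swings up and back, still bent to the front.
- stay_knob (a point): Middle of the red thumb knob on the stay's knee: a cylinder 16 mm thick, 24 long, parallel to the hinge, 137.5 mm right (-y) of the case's middle. With the lid near 1.35 it stands some 40 mm above the rim. Pushed back and down (+x, -z, about 25 mm) by a few newtons it passes straight, lifting the lid its last few degrees, and stops about 5 mm beyond.
- stay (a joint): Knee of the folding stay, rad: 0 folded with the lid shut, 2.99 both arms in a straight line, 3.15 locked against its stop beyond straight, where the lid's weight keeps it.
- felt_top (a point): Middle of the top of the grey felt, 150 (x) by 118 (y) mm, 11 mm above the table, on the floor of one of the two bays (left or right); axes as lid_hinge; 110 mm in front of the hinge axis. A divider 40 mm high parts the bays; the left is 144 wide, the right 174, of which stay and knob take the outer 37. Both are 174 from front to back and 62 deep.
- sander_center (a point): Centre (34 mm up) of the green hand sander, 55 wide (x), 102 long (y), 68 high (z): black base 18 mm high, above it a green grip 48 mm wide, narrowing a little upwards. About 0.35 kg. It stands on the table on its base.
- tape_center (a point): Centre (12.5 mm up) of a roll of masking tape, 102 across and 25 high, lying flat in the bay without felt, where it stays.
Not all that is in view belongs to the job. Several things look just like the part that bears sander_center: the one meant starts nearest to the robot's base.

How it is judged:
On the way, in this order (a step that is already met when the one before it is completed fails the run):
1. the lid is up and its stay is pressed past straight into its lock (value of joint stay above 3.06 rad and value of joint lid above 1.38 rad), for 0.2 s.
2. the sander is in the felt-lined bay (x of sander_center in the frame of felt_top between -0.055 and 0.08 m and y of sander_center in the frame of felt_top between -0.085 and 0.055 m and z of sander_center in the frame of felt_top between 0.028 and 0.039 m), for 0.2 s.
At the end, for the whole second after the job is handed in: The lid stands open above 1.38 rad and still, the stay's knee is past straight in its lock (above 3.06 rad), the sander rests flat (within 0.10 rad, its base at the level of the felt within 6 mm) inside the felt-lined bay, and the tape roll lies in its own bay, less than 80 mm from where it was (all of step 1 and all of step 2 and velocity of joint lid between -0.05 and 0.05 rad/s and angle between sander_center's own z axis and vertical below 0.1 rad and distance of tape_center from where it was at the start of the episode below 0.08 m); the robot touches nothing.
It fails at once if the lid slams or falls (closes faster than 2 rad/s) (velocity of joint lid below -2 rad/s).
It also fails if it takes over 72 s, if anything falls off the work surface, if the arm or the gripper's body presses on something with over 40 N, if the wrist force passes 120 N, or if a joint passes its speed limit or range.

ROBOT

A 7-joint arm with a two-finger parallel gripper is mounted at the origin on a cart in front of the work surface, level with it; the furniture and walls round the work are solid. World frame = base frame: x ahead of the robot, y to its left, z up, the work surface at z = 0. Lengths are in m, angles in rad, forces in N, time in s.
With the tool pointing down it reaches from about 0.4 to 0.9 m from the base axis. Payload 5.5 kg.
Tool frame: the origin (TCP) lies midway between the tips of the shut fingers; the grasp point (between the pads) lies 19 mm behind it (manip.grip_depth is the distance from the TCP to the grasp point, in m); z points along the fingers, x is the direction in which the jaws open and shut, and the axes are right-handed (so a half turn about z gives the same grasp; the last joint's range is limited). The gripper opens to 92 mm and grips with 3 to 60 N. Pads are 19 mm wide; open, the fingers measure 130 mm over their backs; the gripper's body (75 mm by 190 mm) begins 47 mm behind the grasp point.
Start: joints at [-1.077, 0.501, -0.427, 1.55, 0.221, 1.138, -0.21], TCP at [0.149, 0.633, 0.191] pointing down, gripper open.
Joint ranges: [-2.88, 2.88], [-0.31, 2.03], [-1.54, 1.56], [0.2, 2.42], [-1.41, 4.55], [0.19, 2.02], [-2.57, 2.57]. Speed limits (rad/s): [2.57, 2.57, 3.14, 3.14, 3.14, 3.14, 3.14].

INTERFACE

Orientations are given as a unit quaternion [x, y, z, w].
In Python, from bench import manip, effector, viewer gives the robot as it stands. Calls block until the motion is done:
- manip.move_pose(position, orientation): joint-space move of the TCP to a pose.
- manip.servo_line(position, ori=None, vel=0.15): straight line of the TCP; ori=None keeps the orientation; vel is the mean speed in m/s.
- manip.movej(angles): joint-space move.
- effector.open_jaws() and effector.close(f_grip=None): open the fingers fully, or close them until they stop; f_grip is the grip in N (None keeps the last).
- manip.sleep(seconds).
- manip.solve_ik(position, orientation): joint angles nearest the present ones, or None.
- viewer.get_image(name): name is "side" or "top"; returns the picture (400x640x3 uint8, red, green, blue); there is no depth.
- viewer.get_calibration(name): a dict with "vfov" (degrees; the focal length in pixels is half the picture's height over the tangent of half this angle, whatever the lens; pixels are square), "cx", "cy" (the principal point, pixels), "eye" and "attitude" of the camera in the world. Camera axes: x right, y down, z forward; pixel columns grow to the right and rows downward; lengths in m; the calibration is good to about 2 mm. A picture is of the moment at which its call begins. get_calibration takes no time and is no camera call.
A pose or a line that the arm cannot do raises manip.PlanningError and nothing moves.
- manip.hand_in(): hands the job in, once; it reports no verdict.
Readings, each from a call of its own:
- manip.current_clock(): time.
- manip.current_q(): joint angles.
- manip.current_joint_velocities(): joint speeds.
- manip.current_tau(): joint torques, N m.
- manip.current_tool_pos(): TCP position.
- manip.current_tcp_rot(): TCP orientation.
- manip.current_force(): force on the tool from outside, world axes, zero at the start.
- manip.current_wrist_torque(): the same for the moment, N m.
- manip.current_finger_gap(): finger opening in m.
Only numpy, scipy, OpenCV 4.12 (cv2) and the standard library are available. Lean on these libraries where they do the work, as an engineer would, in place of code of your own. Each camera call takes 0.05 s, during which the arm holds its last target.

## Working session

There is one attempt and no reset: what is moved stays moved. The work goes in short steps, each a Python script; the robot and the scene stay as the last script left them, time stands still between calls to the robot, and variables do not carry over. Pictures are saved under pics/ and viewed, and the job is handed in when it is done.

```bash
ls; mkdir -p pics; python3 - <<'E'
from bench import manip, effector, viewer
import cv2
print(manip.current_clock())
for n in ("side","top"):
    im=viewer.get_image(n); print(n,viewer.get_calibration(n),im.shape)
    cv2.imwrite(f"pics/{n}0.png",im[:,:,::-1])
print(manip.current_tool_pos(),manip.current_tcp_rot(),manip.current_clock(),manip.grip_depth)
E
```

```text
pics
0.0
side {'vfov': 44.81938505738571, 'cx': 322.1910233658407, 'cy': 199.14557690234562, 'eye': array([-0.09215174, -1.02341023,  1.20636429]), 'attitude': array([ 0.88185163, -0.22499809,  0.10655566, -0.40044906])} (400, 640, 3)
top {'vfov': 47.35733247903801, 'cx': 318.2730443554805, 'cy': 204.0053064674987, 'eye': array([-0.23867052,  0.48122835,  1.61952495]), 'attitude': array([-0.53405662,  0.80886357, -0.20883848,  0.13003744])} (400, 640, 3)
[0.14859994 0.63206685 0.18968962] [ 7.83814803e-01  6.20994024e-01 -7.06195624e-04  5.28300009e-04] 0.1 0.0188
```

View pics/side0.png

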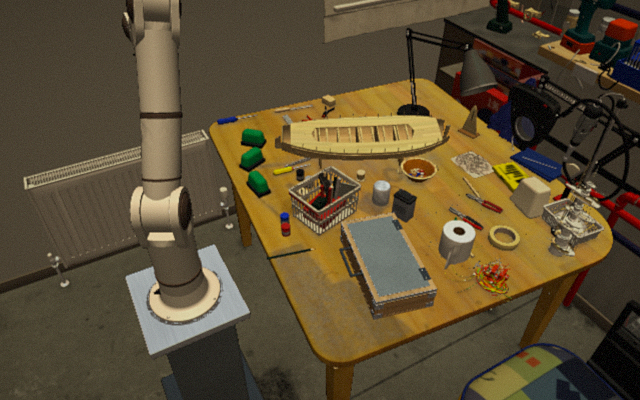

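View pics/top0.png

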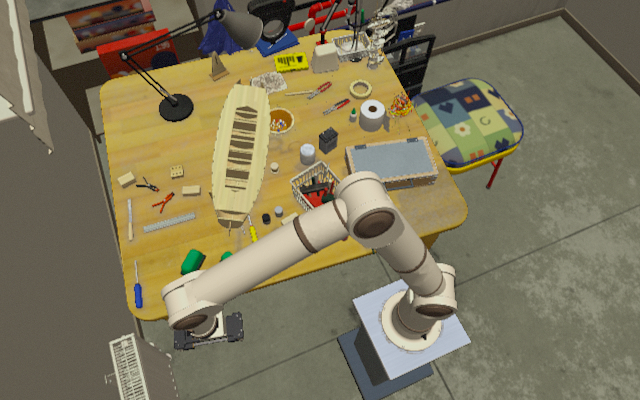

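```bash
cat > h.py <<'E'
from bench import manip, effector, viewer
import numpy as np, cv2
from scipy.spatial.transform import Rotation as R
def cam(n):
    c=viewer.get_calibration(n); f=200/np.tan(np.radians(c['vfov']/2))
    K=np.array([[f,0,c['cx']],[0,f,c['cy']],[0,0,1]]); return K,R.from_quat(c['attitude']).as_matrix(),np.array(c['eye'])
def proj(n,p):
    K,M,e=cam(n); q=K@(M.T@(np.atleast_2d(p)-e).T); return (q[:2]/q[2]).T
def ray(n,uv):
    K,M,e=cam(n); d=M@np.linalg.inv(K)@np.array([uv[0],uv[1],1.]); return e,d/np.linalg.norm(d)
def onz(n,uv,z):
    e,d=ray(n,uv); return e+d*(z-e[2])/d[2]
def tri(a,b):
    (e1,d1),(e2,d2)=ray('side',a),ray('top',b)
    A=np.stack([d1,-d2],1); s=np.linalg.lstsq(A,e2-e1,rcond=None)[0]
    p,q=e1+s[0]*d1,e2+s[1]*d2; return (p+q)/2,np.linalg.norm(p-q)
def crop(n,x0,y0,x1,y1,name,s=4,im=None):
    im=viewer.get_image(n) if im is None else im
    c=cv2.resize(im[y0:y1,x0:x1],None,fx=s,fy=s,interpolation=cv2.INTER_CUBIC)
    cv2.imwrite(f"pics/{name}.png",c[:,:,::-1]); return im
E
python3 - <<'E'
from h import *
np.set_printoptions(precision=4,suppress=True)
for n in("side","top"):
    print(n,proj(n,[[0,0,0],[.149,.633,.191]]))
s=cv2.imread('pics/side0.png')[:,:,::-1]; t=cv2.imread('pics/top0.png')[:,:,::-1]
crop('side',325,200,450,325,'sc',5,s); crop('top',330,125,450,205,'tc',6,t); crop('side',230,115,300,205,'ss',6,s)
for n,im in(('side',s),('top',t)):
    hsv=cv2.cvtColor(np.ascontiguousarray(im),cv2.COLOR_RGB2HSV)
    m=cv2.inRange(hsv,(60,120,40),(90,255,255))
    k,l,st,ce=cv2.connectedComponentsWithStats(m)
    for i in range(1,k):
        if st[i,4]>40: print(n,st[i],ce[i],onz(n,ce[i],.045),np.linalg.norm(onz(n,ce[i],.045)[:2]))
E
```

```text
side [[185.7001 292.8003]
 [165.7871 129.0538]]
top [[410.1471 320.3958]
 [216.5064 341.182 ]]
side [576  32  17   6  41] [585.2927  34.9024] [2.6838 0.71   0.045 ] 2.7761321209195184
side [242 129  23  15 251] [252.8526 136.0438] [0.4961 0.6421 0.045 ] 0.8114384926014035
side [241 146  21  21 274] [251.0146 156.7701] [0.4314 0.5064 0.045 ] 0.6652696149386305
side [249 171  19  22 272] [257.5    181.5993] [0.3916 0.3466 0.045 ] 0.5229459313402413
top [181 250  22  25 336] [191.2798 261.494 ] [0.4989 0.6481 0.045 ] 0.8179057040719712
top [221 252  11   9  44] [225.5909 255.1818] [0.4736 0.5251 0.045 ] 0.7071737095477431
```

View crops.

View pics/sc.png

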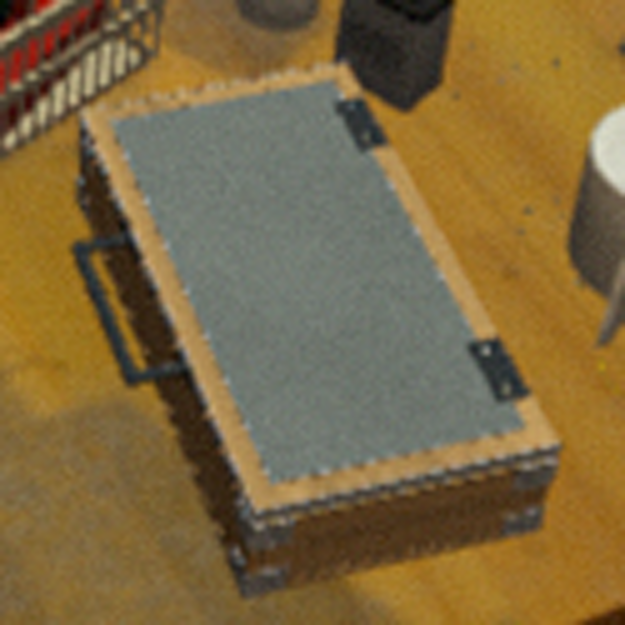

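View pics/tc.png

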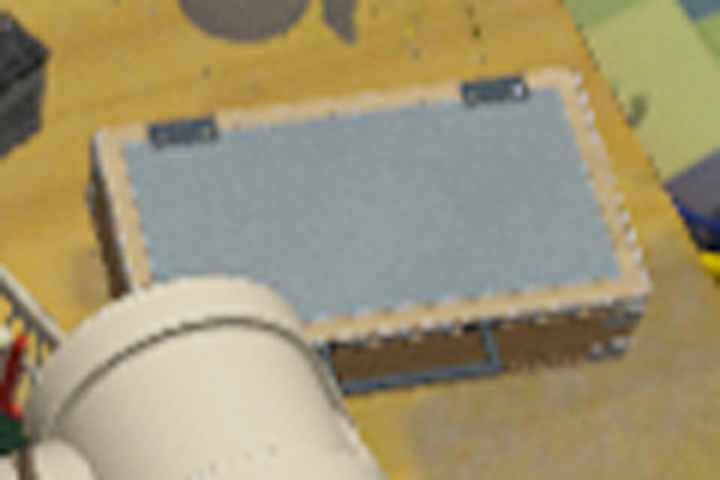

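View pics/ss.png

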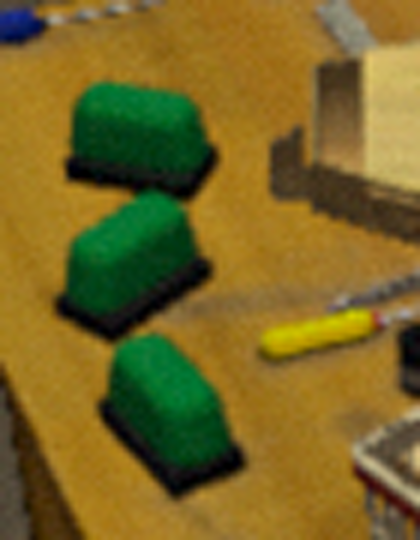

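```bash
python3 - <<'E'
from h import *
np.set_printoptions(precision=4,suppress=True)
S={'FL':(341,222),'BL':(394,212.6),'BR':(437,289.4),'FR':(376.6,304)}
S={k:((v[0]),(v[1])) for k,v in S.items()}
T={'BL':(345.8,147.2),'BR':(426.7,137),'FR':(438.3,173.7)}
P={k:onz('side',v,.085) for k,v in S.items()}; Q={k:onz('top',v,.085) for k,v in T.items()}
print(P);print(Q)
for k in T: print(k,tri(S[k],T[k]))
for p in(P,):
  print([np.linalg.norm(p[a]-p[b]) for a,b in('FL FR','BL BR','FL BL','FR BR')] if 0 else [np.linalg.norm(p[a]-p[b]) for a,b in(('FL','FR'),('BL','BR'),('FL','BL'),('FR','BR'))])
print(np.linalg.norm(Q['BL']-Q['BR']),np.linalg.norm(Q['FR']-Q['BR']))
# handle ends side crop (80,247),(130,378); top crop right end (495,368),(345,388)
print(onz('side',(325+80/5,200+247/5),.0785),onz('side',(325+130/5,200+378/5),.0785),onz('top',(330+495/6,125+370/6),.0785))
def fr(P):
    ye=(P['BL']-P['BR'])[:2]; return np.degrees(np.arctan2(-ye[0],ye[1]))
print(fr(P),fr(Q))
E
```

```text
{'FL': array([ 0.5358, -0.0308,  0.085 ]), 'BL': array([ 0.7189, -0.0769,  0.085 ]), 'BR': array([ 0.6378, -0.4076,  0.085 ]), 'FR': array([ 0.4544, -0.367 ,  0.085 ])}
{'BL': array([ 0.7178, -0.0754,  0.085 ]), 'BR': array([ 0.634 , -0.4091,  0.085 ]), 'FR': array([ 0.4579, -0.3613,  0.085 ])}
BL (array([ 0.7192, -0.076 ,  0.0837]), np.float64(0.0010030078990458124))
BR (array([ 0.6349, -0.4088,  0.0865]), np.float64(0.0031345112681465653))
FR (array([ 0.4585, -0.3637,  0.0799]), np.float64(0.0029901846757613105))
[np.float64(0.34594584754088), np.float64(0.34055403727180467), np.float64(0.1887986593801193), np.float64(0.18780318028810153)]
0.3440324895862213 0.18246121823523545
[ 0.4758 -0.1331  0.0785] [ 0.4479 -0.2396  0.0785] [ 0.4481 -0.24    0.0785]
-13.786330793652219 -14.108465138854585
```

Candidates for the sander in the side view are (252,136) at r≈0.81 m, (251,157) at r≈0.67 m and (257,182) at r≈0.52 m. The one meant is (257,182), the nearest to the base. The enlarged crop shows it as a green grip on a black base. The case fits its given sizes (340 × 188 mm, yaw about -13.9°), with the handle in view at side (346,262).

Next I check reachability for the handle grasp, with the tool tilted 40° so the open rear finger clears the lid.

```bash
cat >> h.py <<'E'
YAW=np.radians(-13.9); H=np.array([.6785,-.2423,.071])
C=R.from_euler('z',YAW).as_matrix()
def cw(p): return H+C@np.array(p,float)      # case -> world
def wc(p): return C.T@(np.array(p)-H)
def ori(th,flip=False,jaw='x'):
    """tool z pitched th from straight down towards case +x; jaws in the xz plane or along y"""
    a=np.array([np.sin(th),0,-np.cos(th)]); u=np.array([np.cos(th),0,np.sin(th)])
    x=u if jaw=='x' else np.array([0,1.,0])
    if flip: x=-x
    M=np.stack([x,np.cross(a,x),a],1); return R.from_matrix(C@M).as_quat()
def av(th): return np.array([np.sin(th),0,-np.cos(th)])
R0=.2261; F0=np.arctan2(.0075,.226)
def bar(phi): return np.array([-R0*np.cos(phi+F0),0,R0*np.sin(phi+F0)])
E
python3 - <<'E'
from h import *
np.set_printoptions(precision=3,suppress=True)
th=np.radians(40); d=.013
print('bar',cw(bar(0)), 'locked-ish',cw(bar(1.35)))
for fl in(0,1):
    for nm,p,t in(('pre',bar(0)-av(th)*.08,th),('grip',bar(0)+av(th)*d,th),('up',bar(1.33)+av(0)*d,0),('mid',bar(.7)+av(th/2)*d,th/2)):
        print(fl,nm,cw(p),manip.solve_ik(cw(p),ori(t,fl)))
k=np.array([-.083,-.1375,.043])
for j in 'xy':
  for fl in(0,1): print('knob',j,fl,manip.solve_ik(cw(k-av(th)*.03),ori(th,fl,j)),manip.solve_ik(cw(k+av(th)*.03),ori(th,fl,j)))
E
```

```text
bar [ 0.459 -0.188  0.078] locked-ish [ 0.638 -0.232  0.293]
0 pre [ 0.409 -0.176  0.14 ] None
0 grip [ 0.467 -0.19   0.069] None
0 up [ 0.633 -0.231  0.279] [-0.048  0.487  0.534  1.402 -0.249  1.32   0.254]
0 mid [ 0.52  -0.203  0.21 ] [-0.433  0.069  0.825  2.125 -0.166  0.63   0.257]
1 pre [ 0.409 -0.176  0.14 ] None
1 grip [ 0.467 -0.19   0.069] None
1 up [ 0.633 -0.231  0.279] [-0.425  0.815  1.355  1.415 -0.792  1.523 -2.5  ]
1 mid [ 0.52  -0.203  0.21 ] [-0.946  0.333  1.527  2.132 -0.655  0.746 -2.427]
knob x 0 [ 1.754  0.705 -1.297  2.215  1.601  0.339 -0.948] [ 1.533  0.726 -1.068  2.16   1.913  0.284 -1.268]
knob x 1 [ 1.754  0.705 -1.297  2.215  1.601  0.339  2.194] [ 1.449  0.646 -0.944  2.162  2.05   0.193  1.684]
knob y 0 [ 1.754  0.705 -1.297  2.215  1.601  0.339  0.623] [ 1.533  0.726 -1.068  2.16   1.913  0.284  0.303]
knob y 1 [ 1.754  0.705 -1.297  2.215  1.601  0.339 -2.519] [ 0.853  0.443 -0.212  2.179  4.187  0.222  0.92 ]
```

```bash
python3 - <<'E'
from h import *
np.set_printoptions(precision=3,suppress=True)
d=.013
for deg in(-10,0,10,15,20,25,30,35):
    th=np.radians(deg)
    print(deg,[manip.solve_ik(cw(bar(0)+av(th)*x),ori(th,0)) for x in(.013,-.06)])
E
```

```text
-10 [array([-0.061,  0.522,  0.492,  1.902, -0.259,  0.964,  0.321]), array([-0.05 ,  0.432,  0.474,  1.823, -0.184,  1.111,  0.257])]
0 [array([-0.338,  0.498,  0.835,  2.067, -0.519,  0.795,  0.57 ]), array([-0.231,  0.308,  0.668,  2.011, -0.242,  0.901,  0.323])]
10 [array([-0.574,  0.537,  1.136,  2.226, -0.896,  0.689,  0.933]), array([-0.58 ,  0.218,  1.044,  2.197, -0.353,  0.689,  0.452])]
15 [array([-0.054,  0.269,  0.461,  2.29 , -0.426,  0.379,  0.514]), array([-0.074,  0.077,  0.458,  2.275, -0.134,  0.542,  0.242])]
20 [array([-0.049,  0.242,  0.461,  2.364, -0.639,  0.261,  0.734]), array([-0.723,  0.018,  1.133,  2.376, -0.179,  0.419,  0.316])]
25 [array([ 1.355,  0.411, -1.085,  2.398,  1.3  ,  0.311, -1.072]), None]
30 [None, None]
35 [None, None]
```

```bash
python3 - <<'E'
from h import *
np.set_printoptions(precision=3,suppress=True)
p=manip.current_tool_pos()
manip.servo_line([p[0]+.02,p[1]-.02,.32],vel=.25)
o=ori(0)
manip.move_pose(cw(bar(0)+[-.035,0,.12]),o)
print(manip.current_clock(),manip.current_tool_pos(),manip.current_q(),manip.current_force())
t=crop('top',300,110,480,245,'t1',4); crop('side',300,170,460,310,'s1',4)
E
```

```text
3.7333 [ 0.426 -0.179  0.199] [-0.263  0.136  0.659  2.025 -0.098  1.01   0.203] [-0.766 -0.789 -0.166]
```

View pics/s1.png

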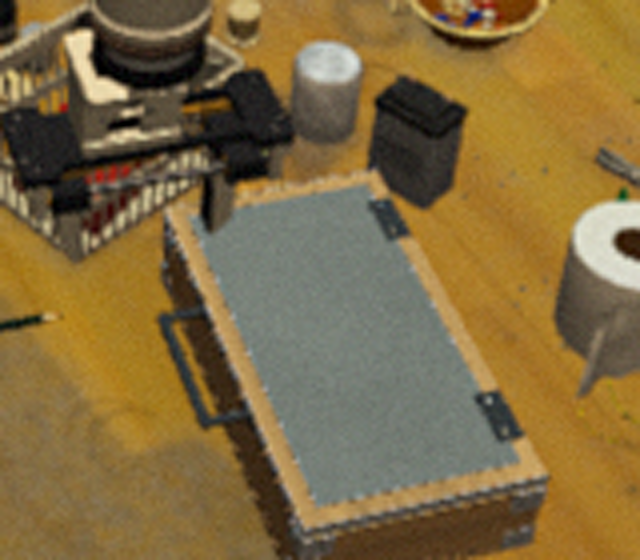

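View pics/t1.png

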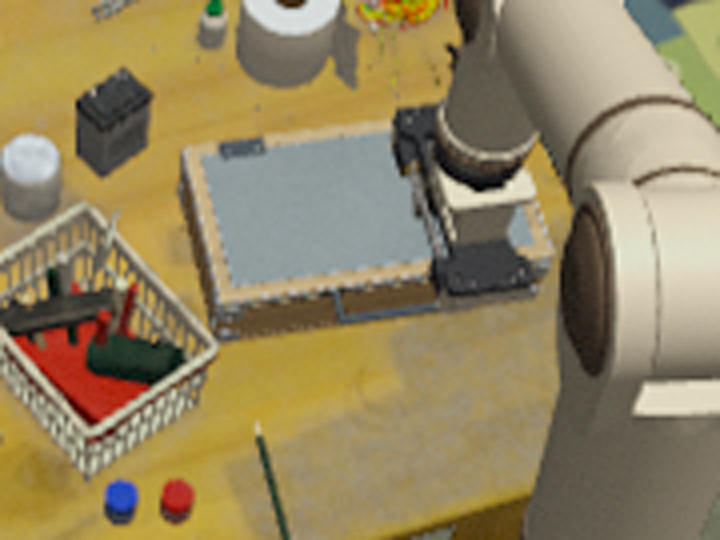

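The side view shows the open gripper above the case, with the handle at crop (185,365). The top view agrees. I descend with the rear finger in the gap, then close lightly while shifting back.

```bash
python3 - <<'E'
from h import *
np.set_printoptions(precision=3,suppress=True)
o=ori(0)
manip.servo_line(cw(bar(0)+[-.035,0,.02]),o,vel=.15)
print(manip.current_force())
manip.servo_line(cw(bar(0)+[-.035,0,-.013]),o,vel=.06)
print(manip.current_force(),manip.current_tool_pos(),manip.current_finger_gap())
effector.close(3)
print(manip.current_clock(),manip.current_force(),manip.current_finger_gap(),wc(manip.current_tool_pos())-bar(0))
E
```

```text
[-0.288 -0.409  0.15 ]
[-0.141 -0.022  0.239] [ 0.425 -0.18   0.065] 0.09167658985976429
6.7833 [-0.206  0.861  0.12 ] 0.0005059071871544405 [-0.035  0.    -0.013]
```

```bash
python3 - <<'E'
from h import *
np.set_printoptions(precision=3,suppress=True)
crop('side',310,190,420,310,'s2',5);crop('top',330,110,470,215,'t2',5)
print(manip.current_force(), proj('side',[manip.current_tool_pos(),cw(bar(0))]))
E
```

```text
[-0.713  0.498 -0.033] [[334.361 267.782]
 [345.39  262.815]]
```

View pics/s2.png

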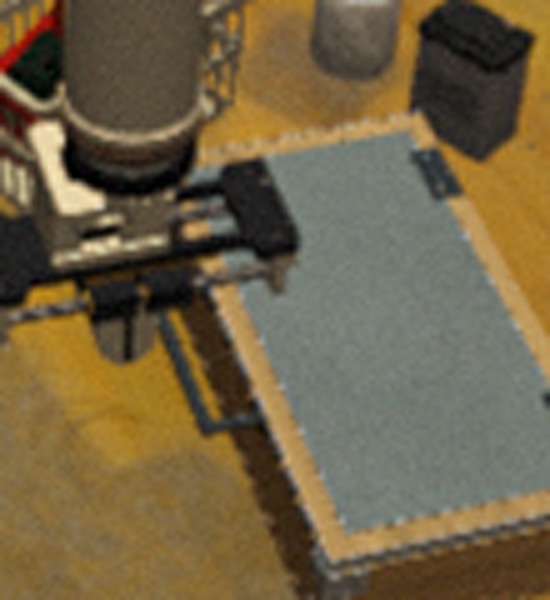

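View pics/t2.png

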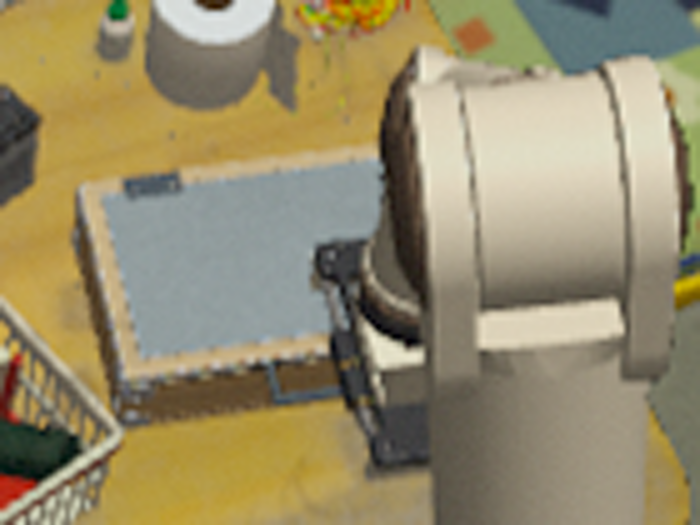

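```bash
python3 - <<'E'
from h import *
im=viewer.get_image('side')
c=cv2.resize(im[235:285,315:375],None,fx=12,fy=12,interpolation=cv2.INTER_NEAREST)
t=manip.current_tool_pos()
for p,col in((t,(255,0,0)),(t+[0,0,.0188],(255,255,0)),(cw(bar(0)),(0,255,0)),(cw(bar(0)+[0,.055,0]),(0,255,0)),(cw(bar(0)+[0,-.055,0]),(0,255,0))):
    u=proj('side',p)[0]; cv2.circle(c,(int((u[0]-315+.5)*12),int((u[1]-235+.5)*12)),5,col,2)
cv2.imwrite('pics/z3.png',c[:,:,::-1])
E
```

```text
(no output)
```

View pics/z3.png

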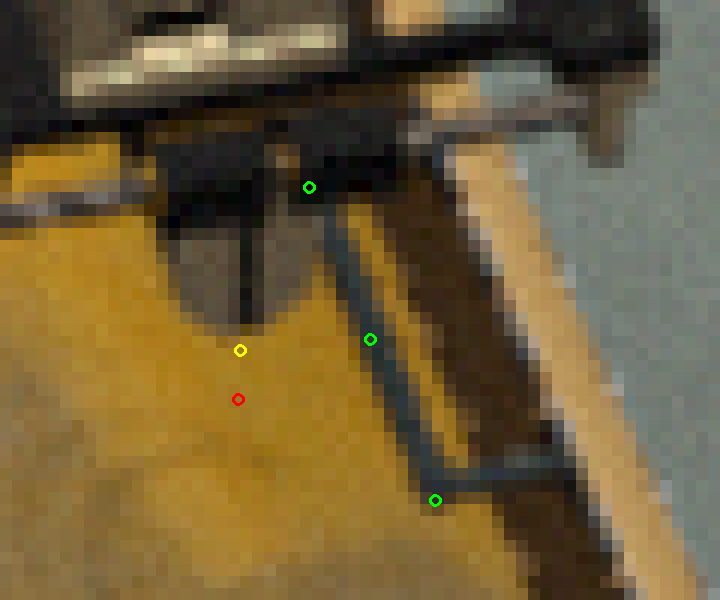

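```bash
python3 - <<'E'
from h import *
t=np.array([.426,-.179,.199])
for dz in(0,.0188,.025): print(dz,proj('side',[t+C@np.array([x,0,dz]) for x in(.046,.065)]))
# lift and view clear of the case, both views
manip.servo_line(cw(bar(0)+[-.035,0,.16]),vel=.2)
print(manip.current_tool_pos(),manip.current_q())
crop('side',310,150,420,270,'s4',5);crop('top',380,110,500,245,'t4',5)
print(proj('side',manip.current_tool_pos()),proj('top',manip.current_tool_pos()))
E
```

```text
0 [[350.74311796 234.31244492]
 [356.93292617 233.15843823]]
0.0188 [[351.04416728 229.72628369]
 [357.28740574 228.57448732]]
0.025 [[351.14461287 228.19610357]
 [357.40567474 227.04509242]]
[ 0.42434773 -0.17927884  0.23752434] [-0.28864807  0.08290256  0.67102698  1.97775452 -0.05751234  1.10121874
  0.1642841 ]
[[335.46270669 227.99515726]] [[409.47587295 175.03062506]]
```

View pics/s4.png

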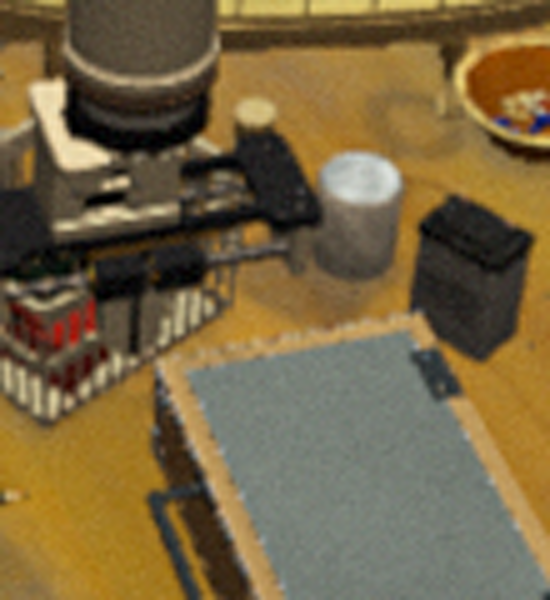

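View pics/t4.png

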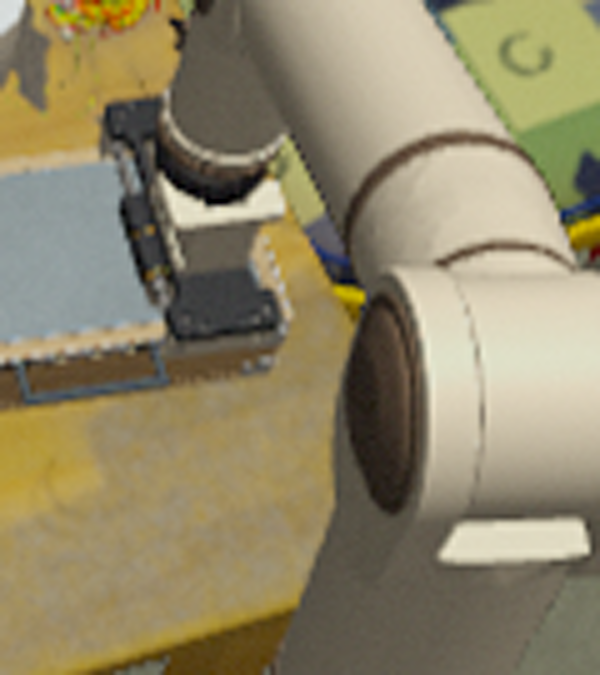

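```bash
python3 - <<'E'
from h import *
np.set_printoptions(precision=4,suppress=True)
t=manip.current_tool_pos()
for h in(0,.03,.066,.1,.13): print(h,proj('side',t+[0,0,h]),proj('top',t+[0,0,h]))
print(tri((339,192),(415.5,153)))
a=tri((314,198),(425,172));b=tri((364,186),(406,134));print(a,b,'len')
print(R.from_quat(manip.current_tcp_rot()).as_matrix())
E
python3 - <<'E'
import cv2
a=cv2.imread('pics/s4.png');print(a.shape)
E
```

```text
0 [[335.4627 227.9952]] [[409.4759 175.0306]]
0.03 [[335.7372 220.3572]] [[411.0802 170.4971]]
0.066 [[336.0772 210.8949]] [[413.0762 164.8565]]
0.1 [[336.4095 201.6464]] [[415.0364 159.3173]]
0.13 [[336.7123 193.2214]] [[416.83   154.2487]]
(array([ 0.4313, -0.178 ,  0.367 ]), np.float64(0.0015668690690823642))
(array([ 0.3565, -0.1703,  0.3681]), np.float64(0.008124260576886299)) (array([ 0.5093, -0.1857,  0.3661]), np.float64(0.005937487065094434)) len
[[ 0.9707 -0.2403 -0.0026]
 [-0.2403 -0.9707  0.0002]
 [-0.0026  0.0004 -1.    ]]
(600, 550, 3)
```

The fingers shut in front of the bar, so the finger had passed over it. In side view the tips appear at (337,220), against (335,228) predicted from the reported TCP, which puts them about 25–30 mm higher. I check this by touching the lid gently with the shut fingers.

```bash
python3 - <<'E'
from h import *
np.set_printoptions(precision=4,suppress=True)
o=ori(0)
manip.move_pose(cw([-.10,0,.071]),o)
b=manip.current_force()
z=.125
manip.servo_line(cw([-.10,0,z-.071]),o,vel=.1)
b=manip.current_force(); print('base',b,manip.current_tool_pos())
while z>.045:
    z-=.004
    manip.servo_line(cw([-.10,0,z-.071]),o,vel=.05)
    f=manip.current_force()-b
    if abs(f[2])>1.5: break
print('touch',z,manip.current_tool_pos(),f)
im=viewer.get_image('side'); crop('side',320,170,440,280,'s5',6,im)
print(proj('side',manip.current_tool_pos()),manip.current_clock())
E
```

```text
base [0.7522 0.1611 0.4871] [ 0.5807 -0.2178  0.1255]
touch 0.04499999999999993 [ 0.5815 -0.2182  0.0485] [-10.9487   4.8603  26.3987]
[[383.0197 261.5934]] 14.1917
```

View pics/s5.png

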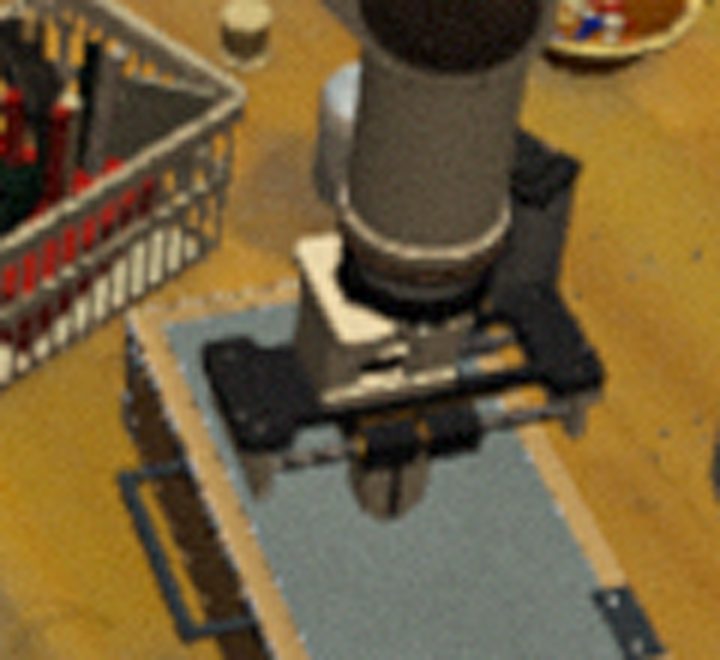

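```bash
python3 - <<'E'
from h import *
np.set_printoptions(precision=4,suppress=True)
t=manip.current_tool_pos()
for z in(.1,.115,.13,.15,.17): print(z,proj('side',[np.r_[(t+C@np.array([s,0,0]))[:2],z] for s in(-.09,.09)]))
# refine touch
o=manip.current_tcp_rot(); b=None
manip.servo_line([.5807,-.2178,.056],vel=.05)
b=manip.current_force()
for z in np.arange(.053,.045,-.001):
    manip.servo_line([.5807,-.2178,z],vel=.03)
    f=manip.current_force()-b; print(round(z,4),manip.current_tool_pos()[2],f)
    if f[2]>3: break
manip.servo_line([.5807,-.2178,.14],vel=.2)
print(manip.current_clock())
E
```

```text
0.1 [[356.8948 255.894 ]
 [411.4855 245.181 ]]
0.115 [[357.1643 252.5567]
 [412.1042 241.853 ]]
0.13 [[357.4375 249.1745]
 [412.7309 238.4814]]
0.15 [[357.8075 244.5937]
 [413.5794 233.9166]]
0.17 [[358.1842 239.9294]
 [414.443  229.2706]]
0.053 0.05212170716124902 [0.1364 1.2503 0.3955]
0.052 0.05177915757286145 [0.3667 0.8716 1.004 ]
0.051 0.050957833303001625 [0.2341 0.4916 0.2814]
0.05 0.04996419313876593 [-0.6494  0.793   0.565 ]
0.049 0.04891952511151855 [0.5335 0.8391 0.3579]
0.048 0.048770690261245406 [-2.3431  2.4918  5.3359]
16.6667
```

```bash
python3 - <<'E'
from h import *
np.set_printoptions(precision=4,suppress=True)
print(proj('side',[[.5815,-.2182,.085],[.5815,-.2182-.01,.085],[.5815,-.2182,.0485]]))
print(wc(onz('side',(384.2,255.8),.085)),wc([.5815,-.2182,.085]))
effector.open_jaws(); manip.move_pose(cw([-.26,0,.10+.02]),ori(0))
print(manip.current_tool_pos(),manip.current_clock())
im=viewer.get_image('side');crop('side',300,160,420,280,'s6',6,im)
im=viewer.get_image('top');crop('top',370,100,490,220,'t6',6,im)
t=manip.current_tool_pos()
for dz in (0,.036): print(proj('side',[t+C@np.array([x,0,dz]) for x in(-.046,.046)]),proj('top',[t+C@np.array([x,0,dz]) for x in(-.046,.046)]))
E
```

```text
[[384.0774 253.7475]
 [385.8986 255.8453]
 [383.0243 261.5764]]
[-0.1026 -0.0081  0.014 ] [-0.0999  0.0001  0.014 ]
[ 0.4273 -0.1796  0.1916] 18.8333
[[320.9647 241.8945]
 [351.2957 236.2135]] [[410.0768 191.5848]
 [403.7018 170.4378]]
[[321.0416 233.0853]
 [351.8842 227.4238]] [[411.9957 186.5183]
 [405.4499 165.1007]]
```

View pics/s6.png

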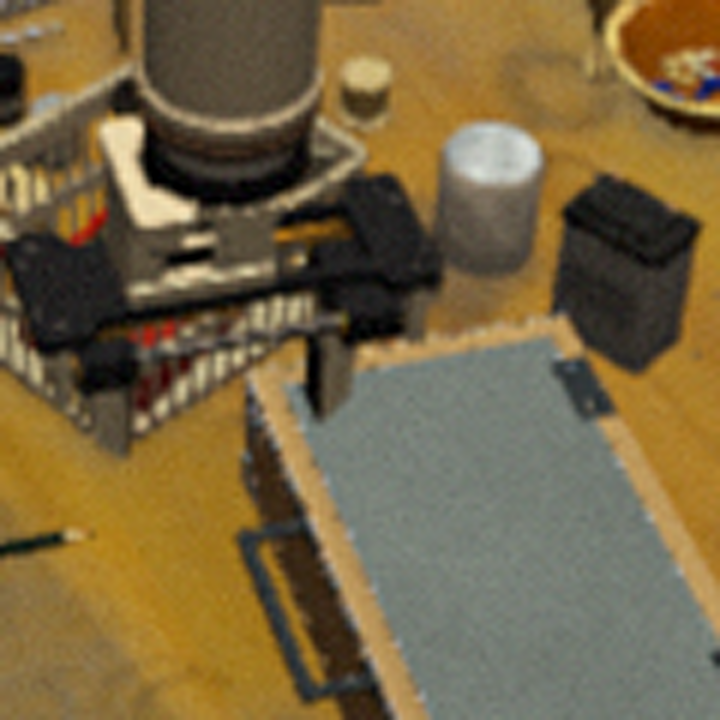

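View pics/t6.png

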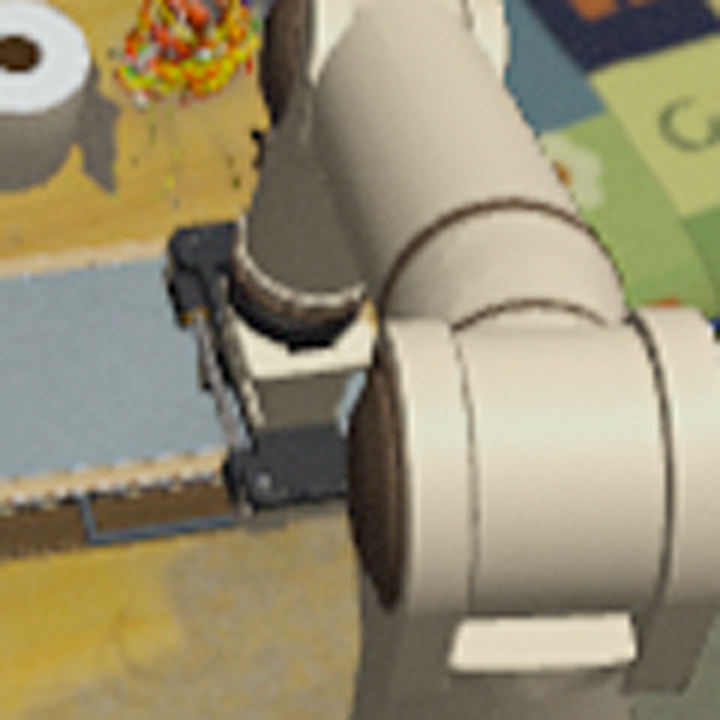

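The measured facts agree: lid touch at reported z=0.0488 where the lid top is 0.085, plus both views. The real fingertips are about 36 mm behind the reported TCP. I correct for that and redo the handle grasp.

```bash
cat >> h.py <<'E'
D=.036   # real fingertips are this far behind the reported TCP
def tip(pc,th=0): return cw(np.array(pc)+av(th)*D)  # TCP command for real tip at case point
E
python3 - <<'E'
from h import *
np.set_printoptions(precision=4,suppress=True)
o=ori(0)
manip.servo_line(tip(bar(0)+[-.035,0,.02]),o,vel=.15)
b=manip.current_force()
manip.servo_line(tip(bar(0)+[-.035,0,-.013]),o,vel=.08)
print(manip.current_force()-b,manip.current_tool_pos(),manip.current_clock())
effector.close(3)
print(manip.current_clock(),manip.current_force()-b,manip.current_finger_gap(),wc(manip.current_tool_pos())-bar(0))
E
```

```text
[-0.4831  0.5713  0.3315] [ 0.425  -0.1798  0.0294] 20.5
20.9667 [ 4.7848 -2.5242 -1.6334] 0.08029248364129236 [-0.0313 -0.0002 -0.0478]
```

Contact with the bar at gap 80 mm, as expected. I now centre the tool while closing.

```bash
python3 - <<'E'
from h import *
np.set_printoptions(precision=4,suppress=True)
b=np.zeros(3)
x=-.035
for i in range(8):
    x+=.008 if i<3 else .005
    manip.servo_line(tip(bar(0)+[x,0,-.013]),vel=.08)
    g=manip.current_finger_gap()
    if g>.02: effector.close(3)
    g=manip.current_finger_gap()
    print(round(x,3),g,wc(manip.current_tool_pos())[0]-bar(0)[0],manip.current_force(),manip.current_clock())
    if g<.0135: break
E
```

```text
-0.027 0.06616992260826601 -0.024486150631347847 [ 5.4607 -0.6706 -1.6512] 21.4333
-0.019 0.05149669106993497 -0.01725303073055956 [ 5.7088 -0.9353 -2.3176] 21.9
-0.011 0.03582043865296401 -0.009382877228033326 [ 6.0062 -0.6159 -2.9661] 22.3667
-0.006 0.025940904795495795 -0.004418820113372135 [ 6.1988 -1.7341 -2.5633] 22.8333
-0.001 0.015655030361939406 0.0006204940306654694 [ 6.3632 -0.8128 -2.4709] 23.0833
0.004 0.009888010273169589 0.0034752879144012983 [0.9138 0.5782 0.6883] 23.3333
```

```bash
sed -i 's/^H=.*//; s/H=np.array(\[.6785,-.2423,.071\])/H=np.array([.6815,-.2430,.071])/' h.py; python3 - <<'E'
from h import *
np.set_printoptions(precision=3,suppress=True)
effector.close(15)
for i,ph in enumerate(np.linspace(.08,1.33,14)):
    manip.servo_line(tip(bar(ph)+[0,0,-.013]),vel=.1)
    f=manip.current_force()
    print(round(ph,2),f,manip.current_finger_gap(),wc(manip.current_tool_pos())-bar(ph)+[0,0,.049])
    if np.linalg.norm(f)>30: print('STOP');break
print(manip.current_clock())
crop('side',300,120,480,300,'s7',4);crop('top',330,80,470,220,'t7',4)
E
```

```text
0.08 [ 3.499 -0.821 -2.421] 0.00967068151872905 [ 0.001 -0.     0.   ]
0.18 [ 3.828  0.129 -2.845] 0.009383540115374891 [ 0. -0. -0.]
0.27 [ 5.065 -1.695 -3.736] 0.009488540459401658 [ 0. -0. -0.]
0.37 [ 5.595 -1.485 -4.134] 0.009398498677960488 [ 0.    -0.    -0.001]
0.46 [ 6.925 -1.906 -4.91 ] 0.009411708304265689 [ 0.    -0.    -0.001]
0.56 [ 6.44  -1.707 -5.887] 0.009024920543354638 [-0.    -0.    -0.001]
0.66 [ 5.091 -2.417 -6.552] 0.00944196950073987 [-0.001  0.    -0.002]
0.75 [ 2.4   -1.255 -4.38 ] 0.009559668898810818 [-0.001  0.    -0.001]
0.85 [-1.505  2.409  0.33 ] 0.009053369751804175 [-0.001  0.    -0.   ]
0.95 [-3.793  3.277  4.356] 0.009495093891217858 [-0.001  0.     0.   ]
1.04 [-3.602  2.931  5.813] 0.009348734980406573 [0.    0.    0.001]
1.14 [-3.263  2.833  6.24 ] 0.009091083040376698 [0.    0.    0.001]
1.23 [-1.4    1.732  4.895] 0.009270489542213333 [0. 0. 0.]
1.33 [-0.322  2.451  4.486] 0.009745794706072872 [ 0.  0. -0.]
28.65
```

View pics/s7.png

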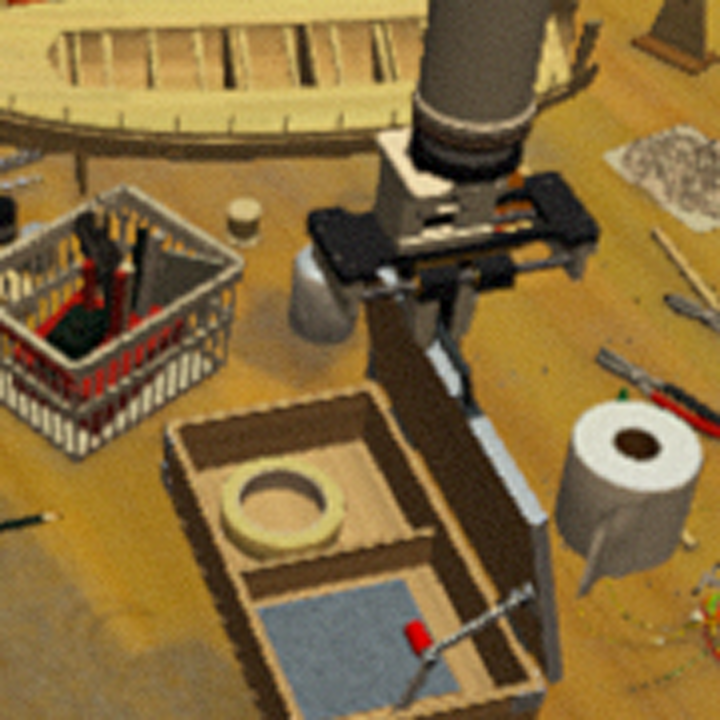

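View pics/t7.png

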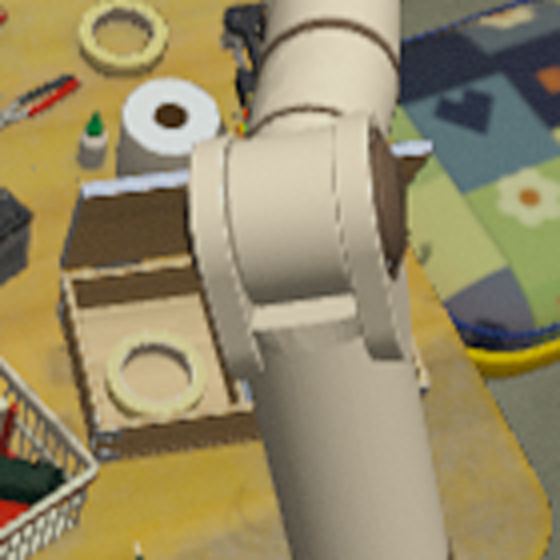

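The lid is up at about 1.33. The felt is in the right-hand bay and the tape roll in the left at side crop (283,510). The red knob is at crop (418,637), which is image (404.5,279), with the arms outboard of it. I release the handle.

```bash
python3 - <<'E'
from h import *
np.set_printoptions(precision=4,suppress=True)
manip.servo_line(tip(bar(1.36)+[0,0,-.013]),vel=.1)
f0=manip.current_force()
effector.open_jaws()
manip.servo_line(tip(bar(1.36)+[-.01,0,.06]),vel=.12)
manip.sleep(.3)
im=crop('side',380,240,460,320,'s8',8)
hsv=cv2.cvtColor(im,cv2.COLOR_RGB2HSV); m=cv2.inRange(hsv,(0,170,90),(8,255,255))|cv2.inRange(hsv,(172,170,90),(180,255,255))
k,l,st,ce=cv2.connectedComponentsWithStats(m)
for i in range(1,k):
    if 380<ce[i][0]<430 and 250<ce[i][1]<310: print(st[i],ce[i])
print(f0,proj('side',[cw([-.083,-.1375,.043]),cw([-.11,-.1375,-.012])]),manip.current_clock())
e,d=ray('side',(404.5,279.2)); y=-.1375
ec,dc=wc(e),C.T@d; print('knob if y known',ec+dc*(y-ec[1])/dc[1])
E
```

```text
[403 275   6   8  32] [405.3438 278.5938]
[0.2065 2.5531 3.3056] [[408.2367 279.8434]
 [397.3948 293.676 ]] 31.4667
knob if y known [-0.0954 -0.1375  0.0496]
```

View pics/s8.png

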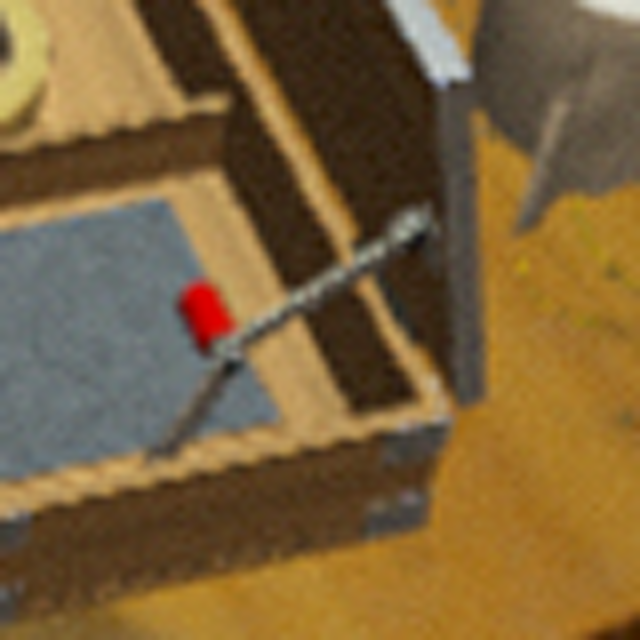

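```bash
cat >> h.py <<'E'
def knee(al): return np.array([-.110+.058*np.cos(al),-.131,-.012+.058*np.sin(al)])
def push(al,th,extra=0.): return tip(knee(al)-av(th)*(.008-extra),th)
E
python3 - <<'E'
from h import *
np.set_printoptions(precision=2,suppress=True)
print(manip.current_q())
for deg in(30,35,40,45):
  th=np.radians(deg)
  for fl in(0,1):
    print(deg,fl,manip.solve_ik(push(np.radians(80),th,-.03),ori(th,fl,'y')),manip.solve_ik(push(np.radians(73),th),ori(th,fl,'y')),manip.solve_ik(push(np.radians(42),th),ori(th,fl,'y')))
E
```

```text
[-0.19  0.52  0.79  1.35 -0.36  1.42  0.34]
30 0 [ 0.82  0.34 -0.21  2.11 -0.53  0.25  2.45] [ 1.16  0.49 -0.65  2.07  0.48  0.2   1.52] [ 1.13  0.56 -0.65  2.02  0.7   0.21  1.31]
30 1 [ 0.03  0.41  0.73  2.14 -1.24  0.49 -0.09] [ 0.11  0.47  0.62  2.1  -1.33  0.46 -0.02] [ 0.15  0.53  0.56  2.05 -1.36  0.44 -0.02]
35 0 [ 1.56  0.58 -1.09  2.16  1.25  0.27  0.87] [ 1.51  0.7  -1.09  2.12  1.49  0.33  0.68] [ 1.32  0.65 -0.87  2.08  1.48  0.22  0.62]
35 1 [ 0.65  0.32  0.01  2.19 -1.33  0.25  0.1 ] [ 1.63  0.89 -1.3   2.12  1.59  0.56 -2.46] [ 1.58  0.98 -1.31  2.07  1.66  0.62 -2.48]
40 0 [ 1.72  0.78 -1.3   2.22  1.75  0.4   0.51] [ 1.67  0.92 -1.3   2.18  1.84  0.51  0.48] [ 1.62  1.01 -1.3   2.13  1.88  0.58  0.5 ]
40 1 [ 0.88  0.34 -0.21  2.25  4.37  0.23  0.74] [ 0.85  0.43 -0.21  2.2   4.15  0.23  0.95] [ 0.82  0.49 -0.21  2.15  4.04  0.22  1.06]
45 0 [ 1.76  0.83 -1.29  2.28  2.11  0.4   0.21] [ 1.7   0.97 -1.3   2.23  2.12  0.51  0.28] [ 1.66  1.07 -1.3   2.18  2.13  0.58  0.33]
45 1 [ 1.47  0.51 -0.86  2.29  3.21  0.2   2.07] [ 1.42  0.61 -0.86  2.24  2.92  0.24  2.38] [ 1.38  0.69 -0.86  2.19  2.77  0.27  2.56]
```

```bash
python3 - <<'E'
from h import *
np.set_printoptions(precision=3,suppress=True)
manip.servo_line(cw([-.20,-.05,.28]),vel=.25)
effector.close(20)
th=np.radians(30); o=ori(th,1,'y')
manip.move_pose(push(np.radians(80),th,-.05),o)
manip.servo_line(push(np.radians(78),th,-.02),o,vel=.15)
print(manip.current_q(),manip.current_force(),manip.current_clock(),manip.current_finger_gap())
crop('side',360,200,460,310,'s9',7)
t=manip.current_tool_pos(); print(proj('side',cw(wc(t)-av(th)*D)),proj('side',t))
E
```

```text
[ 0.051  0.431  0.695  2.123 -1.274  0.485 -0.067] [-0.216 -0.324  0.766] 35.0333 0.0002799876683789713
[[399.341 273.813]] [[403.941 279.637]]
```

View pics/s9.png

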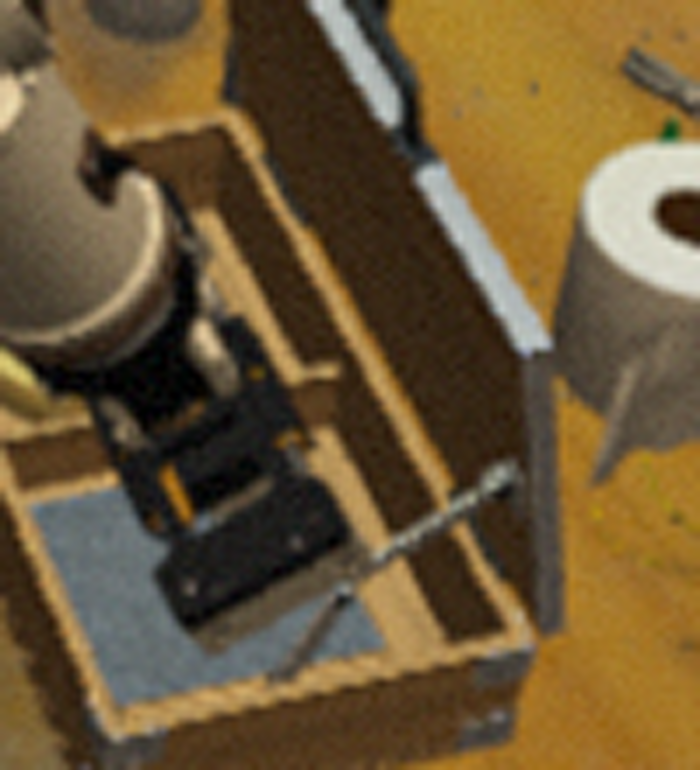

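```bash
python3 - <<'E'
from h import *
np.set_printoptions(precision=2,suppress=True)
th=np.radians(30); o=ori(th,1,'y')
b=manip.current_force()
for al,ex in((76,-.010),(73,-.002),(70,0),(66,0),(62,0),(58,0),(55,0),(52,0),(49,0),(47,0),(45,0),(43,0),(41,0)):
    manip.servo_line(push(np.radians(al),th,ex),o,vel=.06)
    f=C.T@(manip.current_force()-b)
    print(al,f,(wc(manip.current_tool_pos())-wc(push(np.radians(al),th,ex)))*1e3)
    if np.linalg.norm(f)>22: print('stop');break
print(manip.current_clock())
crop('side',360,200,460,310,'s10',7)
E
```

```text
76 [-0.72  0.35  0.8 ] [0.08 0.07 0.33]
73 [ 0.41 -0.2   0.79] [ 0.01  0.12 -0.4 ]
70 [ 0.26 -1.39  0.97] [ 0.14  0.02 -0.16]
66 [-0.23 -0.52  1.5 ] [ 0.21 -0.   -0.02]
62 [ 1.09 -1.09  0.4 ] [ 0.2   0.11 -0.08]
58 [-0.5  -1.43  1.14] [ 0.04  0.07 -0.27]
55 [-0.08 -1.14  1.16] [ 0.    0.   -0.19]
52 [ 0.41  0.55 -0.12] [ 0.02  0.07 -0.2 ]
49 [1.08 0.02 0.71] [ 0.04  0.06 -0.17]
47 [ 0.69 -0.92  1.18] [ 0.02  0.08 -0.13]
45 [-0.29 -1.6   1.31] [ 0.02  0.07 -0.1 ]
43 [-0.25 -0.36  1.09] [ 0.03  0.07 -0.11]
41 [-1.02 -1.37  0.65] [ 0.02  0.07 -0.12]
38.5
```

View pics/s10.png

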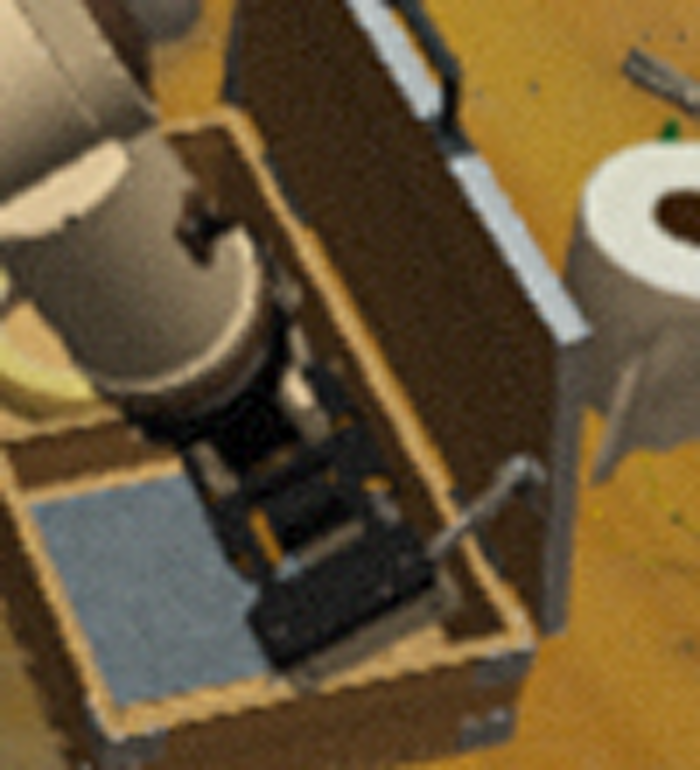

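The lid rose further (its corner moved from crop (545,345) to (585,335)), but there is no stop force yet. I push on until the stop is felt.

```bash
python3 - <<'E'
from h import *
np.set_printoptions(precision=2,suppress=True)
th=np.radians(30); o=ori(th,1,'y')
b=np.zeros(3)
for al in(40,39,38,37,36,35,34,33,32):
    manip.servo_line(push(np.radians(al),th),o,vel=.05)
    f=C.T@(manip.current_force()-b)
    print(al,f,(wc(manip.current_tool_pos())-wc(push(np.radians(al),th)))*1e3)
    if np.linalg.norm(f)>12: print('stop');break
print(manip.current_clock())
crop('side',360,200,460,310,'s11',7)
E
```

```text
40 [-3.38  0.53  4.22] [-0.21 -0.09  0.27]
39 [-8.93  1.7  12.33] [-0.57 -0.11  0.7 ]
stop
39.05
```

View pics/s11.png

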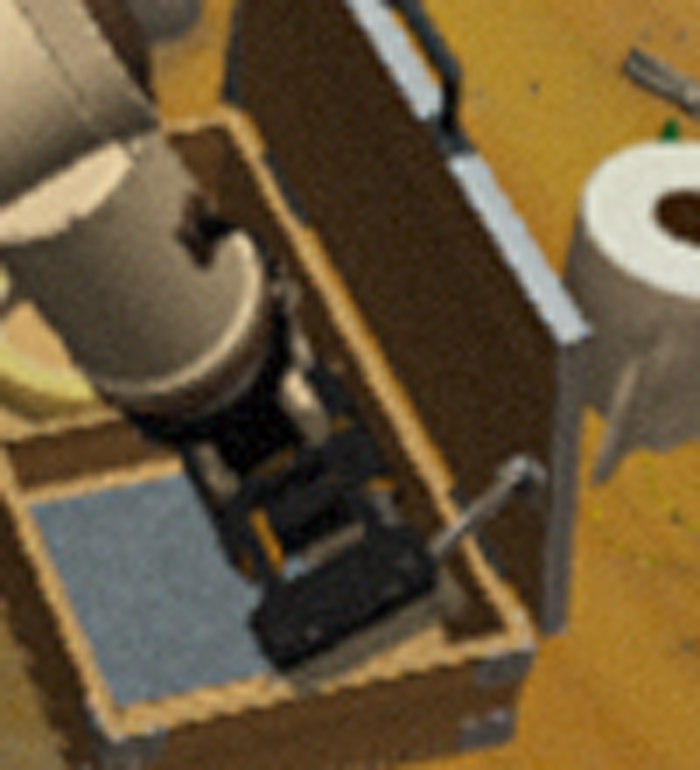

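```bash
python3 - <<'E'
from h import *
np.set_printoptions(precision=4,suppress=True)
th=np.radians(30); o=ori(th,1,'y')
manip.sleep(.2)
manip.servo_line(push(np.radians(45),th,-.07),o,vel=.15)
manip.servo_line(cw([-.22,.0,.22]),ori(0),vel=.3)
effector.open_jaws()
print(manip.current_clock(),manip.current_q())
s=crop('side',360,200,460,310,'s12',7); t=viewer.get_image('top'); cv2.imwrite('pics/t12.png',t[:,:,::-1])
crop('side',225,150,305,220,'ss12',8,s)
for n,im in(('side',s),('top',t)):
    hsv=cv2.cvtColor(im,cv2.COLOR_RGB2HSV); m=cv2.inRange(hsv,(60,120,40),(90,255,255))
    k,l,st,ce=cv2.connectedComponentsWithStats(m)
    for i in range(1,k):
        if st[i,4]>40: print(n,st[i],ce[i])
E
```

```text
43.2083 [-0.2875  0.1344  0.6896  1.81   -0.0906  1.229   0.1855]
side [569  29  24  10  76] [581.8684  33.9079]
side [243 129  22  15 253] [252.834  136.0593]
side [241 146  21  21 277] [251.1552 156.769 ]
side [249 171  19  22 280] [257.425  181.7286]
top [263 247  27  21 344] [276.0087 257.0669]
top [181 250  22  27 371] [191.1617 262.6119]
top [221 252  25  24 346] [232.448  263.9249]
```

View pics/s12.png

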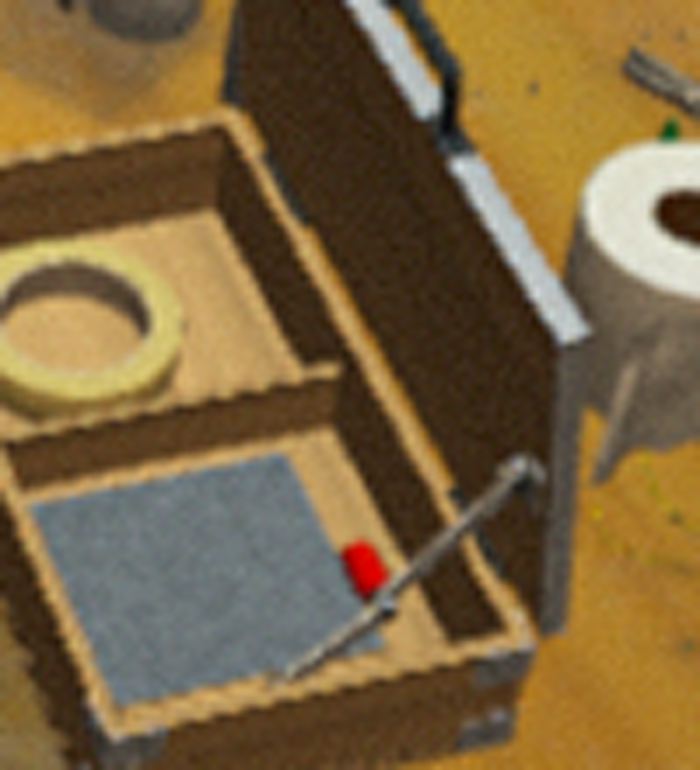

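View pics/t12.png

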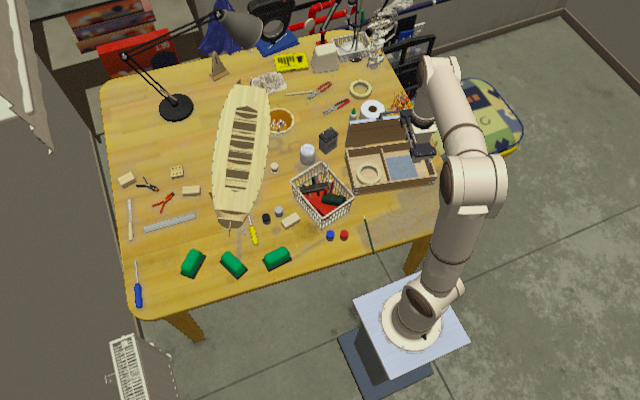

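View pics/ss12.png

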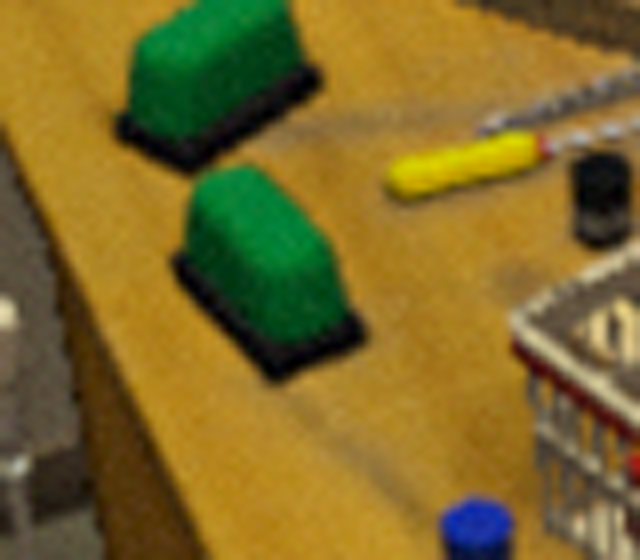

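```bash
python3 - <<'E'
from h import *
np.set_printoptions(precision=4,suppress=True)
print(tri((257.4,181.7),(276.0,257.1)))
a,b,c=[onz('side',p,0) for p in((247.5,184.8),(259.6,197.5),(270.6,192.3))]
print(a,b,c,np.linalg.norm(a-b),np.linalg.norm(b-c),np.degrees(np.arctan2(*(b-a)[1::-1])),np.degrees(np.arctan2(*(c-b)[1::-1])), 'ctr',(a+c)/2)
for n,f,z in(('top','pics/t12.png',.055),('side',None,.055)):
    im=cv2.imread(f)[:,:,::-1] if f else viewer.get_image('side')
    hsv=cv2.cvtColor(np.ascontiguousarray(im),cv2.COLOR_RGB2HSV); m=cv2.inRange(hsv,(60,120,40),(90,255,255))
    k,l,st,ce=cv2.connectedComponentsWithStats(m)
    i=[i for i in range(1,k) if np.hypot(*(ce[i]-np.array([276,257] if n=='top' else [257.4,181.7])))<4][0]
    ys,xs=np.nonzero(l==i); P=np.array([onz(n,(x,y),z)[:2] for x,y in zip(xs,ys)],np.float32)
    print(n,cv2.minAreaRect(P*1000), P.mean(0)); w,v=np.linalg.eigh(np.cov(P.T)); print(np.degrees(np.arctan2(v[1,1],v[0,1])),np.sqrt(w))
    if n=='top': crop('top',240,225,310,285,'ts',9,im)
E
```

```text
(array([0.3957, 0.3561, 0.037 ]), np.float64(0.002489275645799087))
[0.3681 0.3998 0.    ] [0.3796 0.3073 0.    ] [0.4289 0.3154 0.    ] 0.09323482783629632 0.04998692434330258 -82.92161019154356 9.395555031670694 ctr [0.3985 0.3576 0.    ]
top ((390.88916015625, 357.5782165527344), (55.61000061035156, 95.19064331054688), 7.047683238983154) [0.39   0.3573]
98.95653780839878 [0.0153 0.0264]
side ((386.2565002441406, 335.772705078125), (58.0450553894043, 131.04905700683594), 6.91401481628418) [0.387  0.3344]
85.09302027356502 [0.0144 0.035 ]
```

View pics/ts.png

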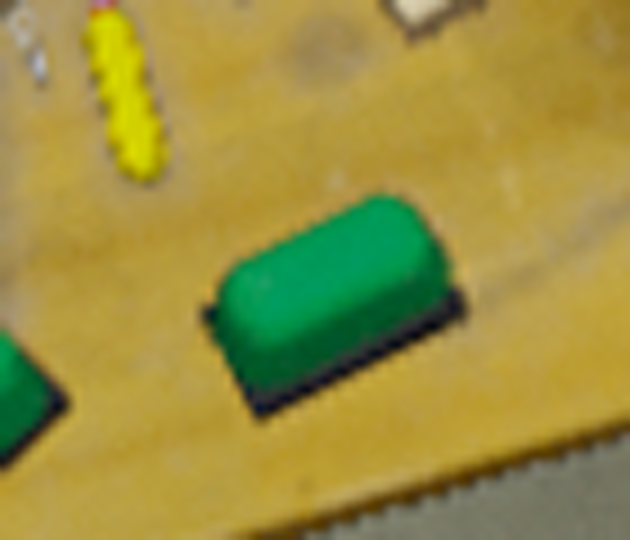

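Side (257,182) and top (276,257) agree on the sander: centre about (0.397, 0.357), long axis 97°, measured 93 × 50 mm (a little under 102 × 55, blurred edges). It is the nearest of the three. The lock view shows the knee just past straight. Next I grasp it, with jaws across its width.

```bash
cat >> h.py <<'E'
def down(psi):
    x=np.array([np.cos(psi),np.sin(psi),0]); z=np.array([0,0,-1.]); return R.from_matrix(np.stack([x,np.cross(z,x),z],1)).as_quat()
S=np.array([.3972,.357]); PG=np.radians(7.3); PP=np.radians(46.1)
E
python3 - <<'E'
from h import *
np.set_printoptions(precision=2,suppress=True)
g=[*S,.010]
pl=cw([-.110,-.053,0]); pl[2]=.057-.036
for s in(0,np.pi):
    print(manip.solve_ik(g,down(PG+s)),manip.solve_ik([*S,.12],down(PG+s)),manip.solve_ik(pl,down(PP+s)),manip.solve_ik([pl[0],pl[1],.2],down(PP+s)))
p=manip.current_tool_pos();print(p)
manip.move_pose([*S,.15],down(PG))
manip.servo_line([*S,.045],down(PG),vel=.2)
b=manip.current_force()
manip.servo_line([*S,.011],vel=.08)
print(manip.current_force()-b,manip.current_tool_pos(),manip.current_clock())
crop('side',215,130,305,220,'s13',7); crop('top',230,215,320,300,'t13',7)
E
```

```text
[-0.97  0.53  0.23  1.99 -0.19  0.65 -0.49] [-1.04  0.36  0.31  1.93 -0.14  0.88 -0.53] [ 0.07  0.66  0.45  1.76 -0.38  0.8   1.51] [-0.01  0.45  0.55  1.64 -0.26  1.12  1.42]
[-0.11  0.7  -0.87  1.96  0.73  0.83  1.88] [ 0.04  0.59 -1.08  1.89  0.61  1.03  1.97] [-0.19  0.8   0.85  1.77 -0.74  0.92 -1.35] [-0.27  0.58  0.97  1.65 -0.51  1.19 -1.52]
[ 0.47 -0.19  0.29]
[ 0.32 -0.31 -0.9 ] [0.4  0.36 0.01] 46.6583
```

View pics/s13.png

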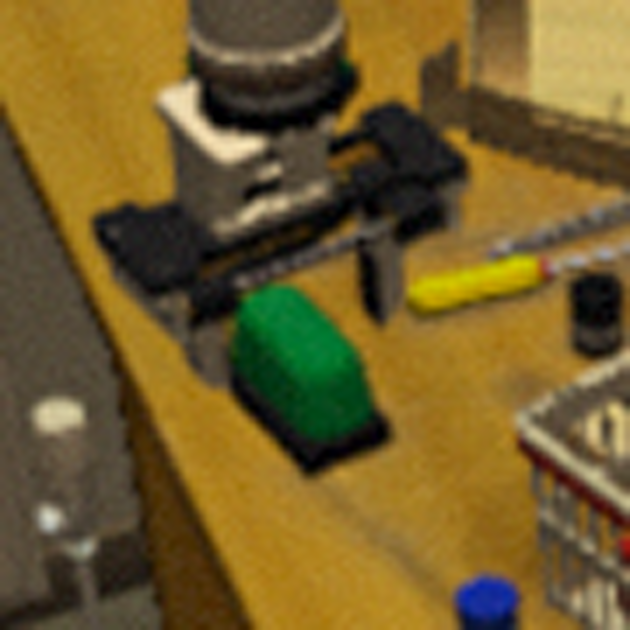

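View pics/t13.png

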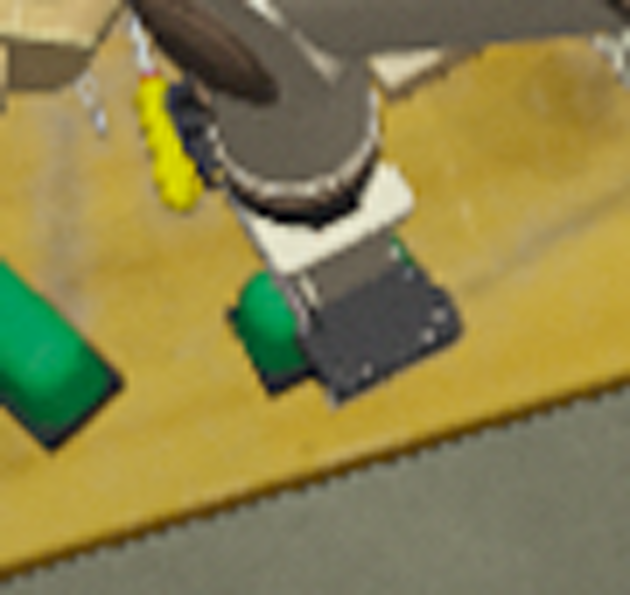

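The fingers straddle the sander, with tips at side crop (210,385) and (385,320) and the sander between. I grip and lift.

```bash
python3 - <<'E'
from h import *
np.set_printoptions(precision=3,suppress=True)
effector.close(40)
g=manip.current_finger_gap(); f0=manip.current_force()
p=manip.current_tool_pos()
manip.servo_line([p[0],p[1],.06],vel=.12)
f1=manip.current_force()
manip.servo_line([p[0],p[1],.20],vel=.3)
print(g,manip.current_finger_gap(),f0,f1,manip.current_tool_pos(),manip.current_clock())
crop('side',215,90,305,200,'s14',6)
E
```

```text
0.0422587370997947 0.04205409475948314 [ 1.141  0.423 -0.894] [-0.718  0.591 -5.455] [0.396 0.356 0.198] 48.775
```

View pics/s14.png

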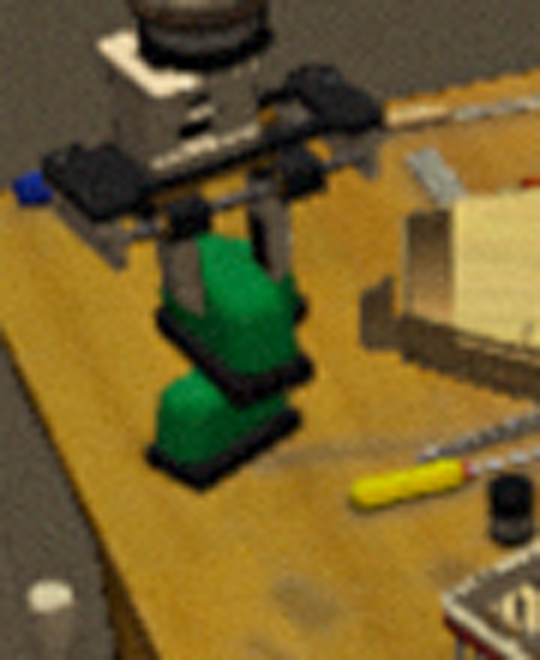

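```bash
python3 - <<'E'
from h import *
np.set_printoptions(precision=4,suppress=True)
f=lambda x,y:onz('side',(x/6+215,y/6+90),.187)
L,F,Q=f(157,326),f(238,404),f(313,378)
t=manip.current_tool_pos()
print(np.linalg.norm(L-F),np.linalg.norm(F-Q),(L+Q)/2,t,R.from_euler('z',-PG).as_matrix()@((L+Q)/2-t))
pl=cw([-.110,-.053,0])
print(pl,[manip.solve_ik([pl[0],pl[1],z],down(PP)) is not None for z in(.25,.12,.02)])
E
```

```text
0.09880036154496363 0.04980330671147955 [0.3962 0.3607 0.187 ] [0.3957 0.3556 0.1972] [ 0.0012  0.005  -0.0102]
[ 0.562 -0.268  0.071] [True, True, True]
```

```bash
python3 - <<'E'
from h import *
np.set_printoptions(precision=3,suppress=True)
pl=cw([-.110,-.053,0]); w=cw([-.19,-.0,0]); o=down(PP)
manip.move_pose([w[0],w[1],.21],o)
manip.servo_line([pl[0],pl[1],.17],o,vel=.25)
print(manip.current_clock(),manip.current_finger_gap(),manip.current_force())
s=crop('side',350,190,460,310,'s15',6)
manip.servo_line([pl[0],pl[1],.10],o,vel=.2)
print(manip.current_clock(),manip.current_finger_gap(),manip.current_force(),manip.current_tool_pos()-pl)
s=crop('side',350,190,460,310,'s16',6)
E
```

```text
51.4167 0.04228209889256168 [-0.262 -0.259 -4.083]
51.9667 0.04237783503987487 [ 0.45  -0.394 -4.365] [0.   0.   0.03]
```

View pics/s16.png

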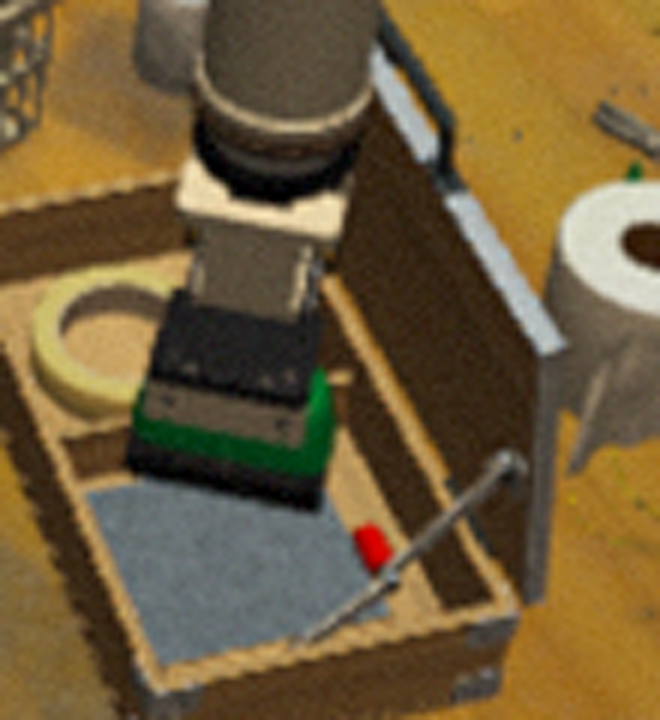

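The stay is still locked. The sander hangs level above the felt, clear of the knob at crop (372,548). I lower it in steps, watching the force.

```bash
python3 - <<'E'
from h import *
np.set_printoptions(precision=3,suppress=True)
pl=cw([-.110,-.053,0])
b=manip.current_force()
for z in(.07,.045,.030,.026,.024,.022,.020,.018,.016):
    manip.servo_line([pl[0],pl[1],z],vel=.1 if z>.03 else .05)
    f=manip.current_force()-b; print(z,f,manip.current_tool_pos()-pl,manip.current_clock())
    if f[2]>4 or np.hypot(f[0],f[1])>6: break
crop('side',350,190,460,310,'s17',6)
E
```

```text
0.07 [ 0.103 -0.892 -0.235] [-0.     0.    -0.001] 52.4667
0.045 [-0.119  0.385  0.135] [-0.001  0.    -0.027] 52.8667
0.03 [ 0.107 -0.228 -0.42 ] [-0.     0.    -0.041] 53.3167
0.026 [ 0.456 -0.287 -0.628] [-0.     0.    -0.045] 53.5667
0.024 [ 0.66  -1.075 -0.807] [-0.     0.    -0.047] 53.8167
0.022 [ 0.163 -0.075 -0.1  ] [ 0.    -0.    -0.049] 54.0667
0.02 [-4.524  2.967 15.461] [ 0.    -0.    -0.049] 54.3167
```

View pics/s17.png

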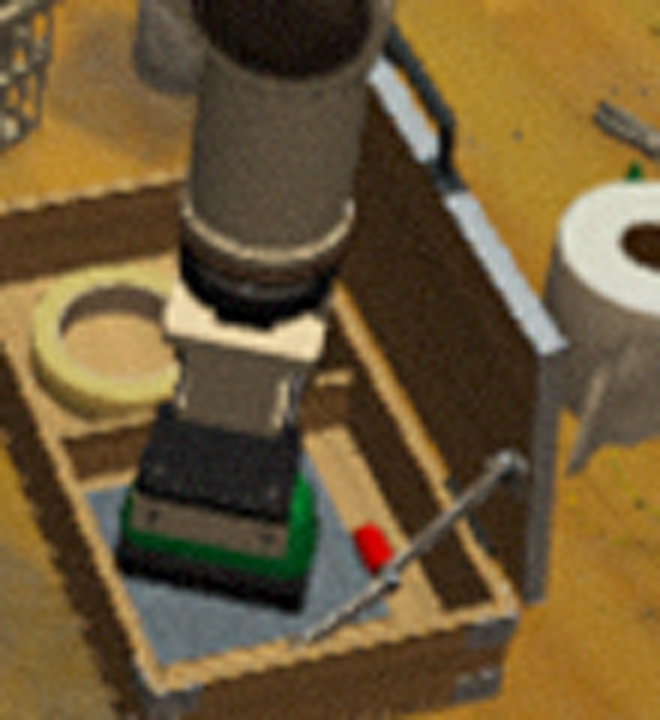

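It touched down at TCP z≈0.0215, exactly the level expected for the felt. I release it and retract.

```bash
python3 - <<'E'
from h import *
np.set_printoptions(precision=3,suppress=True)
pl=cw([-.110,-.053,0]); w=cw([-.24,.02,0])
manip.servo_line([pl[0],pl[1],.0215],vel=.05)
effector.open_jaws()
print(manip.current_force(),manip.current_finger_gap())
manip.servo_line([pl[0],pl[1],.13],vel=.15)
manip.servo_line([w[0],w[1],.24],vel=.3)
print(manip.current_clock(),manip.current_force())
crop('side',350,190,460,310,'s18',6);crop('top',330,100,450,200,'t18',6)
E
```

```text
[-0.184  0.264  0.4  ] 0.09155566417119672
57.2 [ 0.058  0.093 -0.31 ]
```

View pics/s18.png

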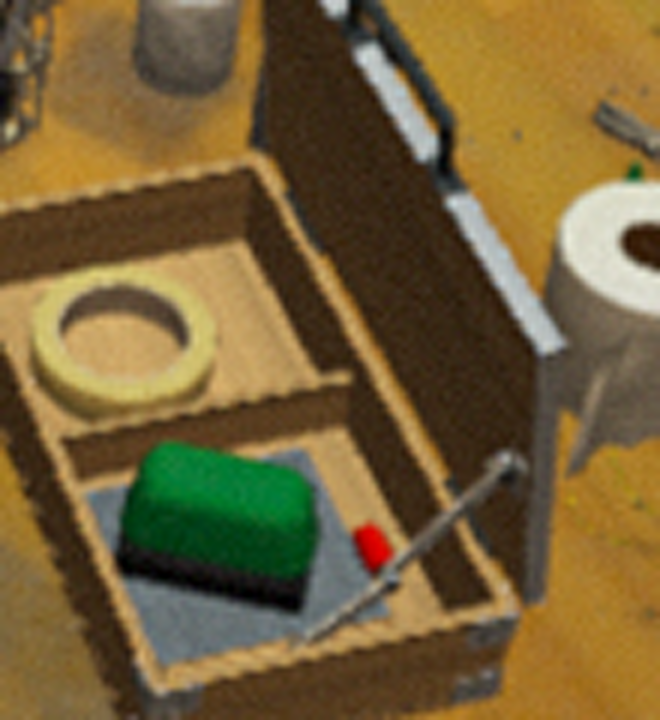

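View pics/t18.png

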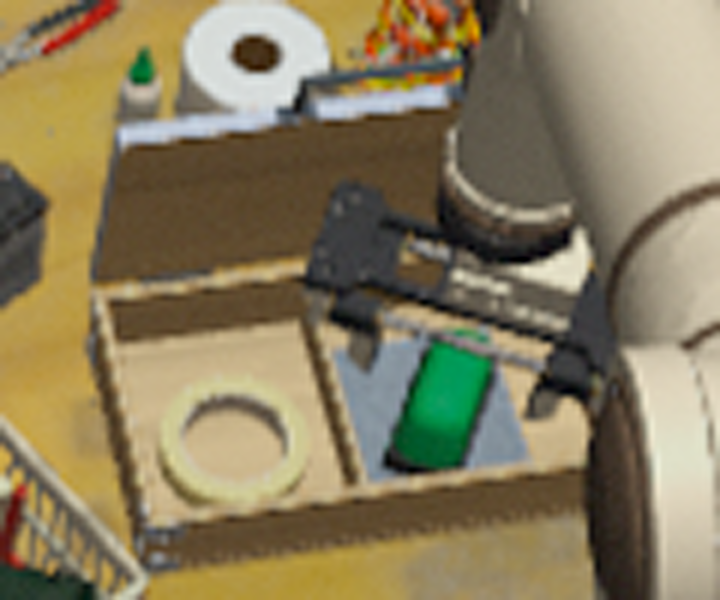

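```bash
python3 - <<'E'
from h import *
manip.hand_in(); print(manip.current_clock())
E
```

```text
the job is handed in; nothing more can be done
the job is handed in; nothing more can be done
```

The lid is up with its stay locked, the sander is on the felt, and I handed the job in at about 57 s of the 72 s allowed. No verdict was reported.

**What I did**
- **Lid:** I raised it by the handle to about 1.36 rad and released it there, and it held.
- **Stay:** I pushed the red knob along its arc until it met a hard stop at about 15 N.
- **Sander:** I gripped the one nearest the base and set it down on the felt in the right-hand bay. It touched at the height expected for the felt. It lies turned about 60° in the bay so that the open gripper cleared the walls, lid and stay.

**Last checks**
- The last pictures show the knee bent slightly past straight and the lid no lower than before.
- The sander stands flat on the felt, and the tape roll is in its own bay, where it was.
- The gripper is open and clear of everything, with the wrist force near zero.
- The joint values for the lid and stay cannot be read directly. The lock is judged from the stop force and the bend seen in the pictures.

**What disagreed**
- **Fingertips:** the real tips were about 36 mm short of the reported TCP. A missed first grasp of the handle, a light touch on the lid (26 N at most) and the pictures all showed this, and I corrected for it from then on.
- **Hinge position:** the grasp on the handle put the case about 3 mm further back than the camera estimate, so I shifted the estimate to match.

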